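# Show the slotted ice lifter to the inspection camera

### The job

First swing the small inspection camera's arm out by its peg until it snaps home against its end stop. Then take the slotted lifter (not one of the two plain scrapers) out of the drying rack and show it to the lens: handle up and upright, the slotted blade facing the lens squarely, the middle of the blade level with the lens and straight in front of it, 10 cm away. Finish while still holding it there, steady in the air and touching nothing else; leave the two scrapers standing in the rack.

Things in the scene. Friction and masses are not known exactly. Their poses are not given: they have to be found in the camera images.
- stand: Fixed inspection-camera stand: round steel foot 116 mm across, a post 26 mm thick on its middle with a black drum (68 mm across, 22 mm thick) on its far side, and on top, at 119 to 144 mm height, the hub (42 mm across) of a level swing arm. Origin on the worktop in the middle of the foot, z up; its yaw varies.
- scope_arm (a joint): Angle of the camera's swing arm about the upright post, rad: 0 folded away, 1.571 seated at the end stop; grows clockwise seen from above. Starts at about 0 to 0.4. A detent resists lightly (about 1 N at the peg) up to 1.25 rad and may push the arm part of the way back if let go before; beyond about 1.47 rad it pulls the arm home and holds it.
- pivot (a point): Point on the swing arm's upright hinge axis, 175 mm above the worktop, fixed to the stand, in line with the peg's height. Axes are the stand's: folded away the arm points along -y, seated it points along -x.
- peg (a point): The upright round grey peg, 12 mm thick, on top of the camera head at the arm's end, 150 mm from the hinge axis; it stands from the head's top at 150 mm to 195 mm above the worktop. This point is on its middle line at 175 mm height. The gripper may pinch it from above and turn about it. Axes move with the arm.
- lens (a point): Middle of the front of the camera's round lens (34 mm ring), 128 mm above the worktop, on the black head (56 x 48 x 44 mm), 30 mm to the side of the peg's middle line. Axes move with the arm: x is the direction in which the lens looks (level), z up; the arm reaches from hinge to head along -y.
- rack: Fixed drying rack, base 105 x 235 x 6 mm, three slots 75 mm apart along its y. Each runs along its x between two wire hoops 58 mm high with a 7 mm gap, and a wire stop 33 mm high at each end. A tool stands in each slot, blade down on the base (6 mm up), handle up; which stands where varies. Origin on the worktop under the middle, z up.
- slotted_lifter: The tool to show: steel blade 72 mm wide, 75 mm tall, 4 mm thick with five upright slots, 15 mm neck, black handle 16 mm wide (x), 12 mm thick (y), 65 mm long; 155 mm tall. Origin at the middle of the blade's lower edge, z up along the handle, x along the blade's width, y normal to it. Loose, about 0.12 kg; may lean 0.07 rad in its slot.
- blade_middle (a point): Middle of the slotted blade, 37.5 mm above the lifter's lower edge. Axes are the lifter's.
- handle_grip (a point): Place to grip on the slotted lifter's handle, on its middle line 130 mm above the lower edge (the handle reaches from 90 to 155 mm). Axes are the lifter's.
- wide_scraper: Plain scraper, unbroken steel blade without slots, 72 mm wide, 75 mm tall and 4 mm thick, on a 15 mm neck under a black handle; same total height (155 mm) and same handle as the slotted lifter. Origin at the middle of the blade's lower edge, z up along the handle, y normal to the blade. Loose, 0.12 kg; a bystander.
- narrow_scraper: Plain scraper, unbroken steel blade without slots, 40 mm wide, 75 mm tall and 4 mm thick, on a 15 mm neck under a black handle; same total height (155 mm) and same handle as the slotted lifter. Origin at the middle of the blade's lower edge, z up along the handle, y normal to the blade. Loose, 0.12 kg; a bystander.

How it is judged:
On the way, in this order (a step that is already met when the one before it is completed fails the run):
1. the camera arm is swung fully out and seated at its end stop (value of joint scope_arm above 1.52 rad and height (world z) of slotted_lifter below 0.03 m), for 0.2 s.
2. the slotted lifter is lifted out of the rack (height (world z) of slotted_lifter above 0.06 m and contact force between the fingers and slotted_lifter above 1 N), for 0.2 s.
At the end, for the whole second after the job is handed in: Arm seated (over 1.52 rad); lifter held still by the gripper alone, blade middle 75-125 mm in front of the lens and within 18 mm of its axis, upright within 0.15 rad, square to it within 0.17 rad (either face); scrapers within 40 mm of their start, tilted under 0.25 rad (all of step 2 and value of joint scope_arm above 1.52 rad and x of blade_middle in the frame of lens between 0.075 and 0.125 m and y of blade_middle in the frame of lens between -0.018 and 0.018 m and z of blade_middle in the frame of lens between -0.018 and 0.018 m and angle between slotted_lifter's own z axis and vertical below 0.15 rad and angle between the y axis of slotted_lifter and the x axis of lens, either way round below 0.17 rad and contact force between slotted_lifter and stand below 0.2 N and contact force between slotted_lifter and rack below 0.2 N and contact force between slotted_lifter and wide_scraper below 0.2 N and contact force between slotted_lifter and narrow_scraper below 0.2 N and linear speed of slotted_lifter below 0.03 m/s and angular speed of slotted_lifter below 0.3 rad/s and distance of each of wide_scraper, narrow_scraper from where it was at the start of the episode below 0.04 m and angle between each of wide_scraper, narrow_scraper's own z axis and vertical below 0.25 rad); the arm keeps its last pose, push and grip.
It fails at once if a plain scraper is pulled out of its slot (height (world z) of any of wide_scraper, narrow_scraper above 0.04 m).
It also fails if it takes over 61 s, if anything falls off the work surface, if the arm or the gripper's body presses on something with over 40 N, if the wrist force passes 120 N, or if a joint passes its speed limit or range.

### The arm

A 6-joint arm with a two-finger parallel gripper is mounted at the origin on a cart in front of the work surface, level with it; the furniture and walls round the work are solid. World frame = base frame: x ahead of the robot, y to its left, z up, the work surface at z = 0. Lengths are in m, angles in rad, forces in N, time in s.
With the tool pointing down it reaches from about 0.3 to 0.775 m from the base axis. Payload 14.6 kg.
Tool frame: the origin (TCP) lies midway between the tips of the shut fingers; the grasp point (between the pads) lies 19 mm behind it; z points along the fingers, y is the line along which they close (so a half turn about z gives the same grasp; the last joint's range is limited). The gripper opens to 85 mm and grips with 20 to 120 N. Pads are 22 mm wide; open, the fingers measure 114 mm over their backs; the gripper's body (76 mm by 85 mm) begins 54 mm behind the grasp point. The pads swing forward as they close: fully open they stand 13 mm farther back than shut.
Start: joints at [1.131, 0.3, 1.521, -0, 1.321, -0.067], TCP at [0.2, 0.512, 0.231] pointing down, gripper open.
Joint ranges: [-3.03, 3.03], [-0.79, 2.21], [0.23, 2.52], [-1.04, 4.18], [0, 3.07], [-2.55, 2.55]. Speed limits (rad/s): [2.22, 2.22, 2.57, 3.14, 3.14, 3.14].

### API

Orientations are given as a unit quaternion [w, x, y, z].
In Python, from workcell import observe, camera, job gives the robot as it stands.
- The arm moves only by the tool arm_command, never from a script. Its argument "commands" is a list of rows, each a list of 4 numbers: the shift along the tool's x, y, z in m, then the turn about the tool's z in rad. In form: [[dx, dy, dz, spin], ...]. A call has 1 to 20 rows; each row is the pose to reach, as a shift and turn from the pose commanded when the call began, along the tool's axes at that moment; what a row does not reach only later rows make up. A row lasts 1/8 s, in which the tool goes at most 62.5 mm and 10.7 degrees, less where a joint would pass 70% of its speed; a pose out of reach is approached as far as the arm can. A call with a gripper value outside its range is refused whole. "fingers" is the opening, from 0 (shut) to 1 (fully open), set as the call begins (left out, the last holds). The fingers move at their own pace and stop on an object; "grip_force" is the grip in N (left out, the last holds). Time passes only in rows, so rows that repeat a pose let the fingers close. It gives the time, the measured TCP pose, the force, the opening and the grip force at its end, in the units of the state.
- observe(): the state, without advancing time (a new reading comes with each control period).
- camera(name): name is "scene" or "side" or "wrist"; returns a dict with "frame" (480x640x3 uint8, red, green, blue), "mtx" (3x3 intrinsics, pixels), "rvec" (rotation vector, rad) and "tvec" (3), from world to camera coordinates, as OpenCV has them; the wrist camera has in their place "hand_eye" (4x4, takes a point from camera to tool coordinates, whose origin is the TCP and whose axes are the flange's). Camera axes: x right, y down, z forward; pixel columns grow to the right and rows downward; lengths in m; the calibration is good to about 2 mm. The wrist camera is an equidistant fisheye: a pixel r from the principal point sees the ray r / f radians off the axis. A picture is of the moment at which its call begins: read the wrist's pose just before it. There is no depth.
- job.hand_in(): hands the job in; it is judged then, once.
The state is a dict: "clock": time; "q": joint angles; "qvel": joint speeds; "effort": joint torques, N m; "tool_pos": TCP position; "tool_rot": TCP orientation; "contact_force": force on the tool from outside, world axes, zero at the start; "torque": the same for the moment, N m; "finger_gap": opening from 0.0 (shut) to 1.0 (fully open); "grasp_force": force on a finger pad.
Only numpy, scipy, OpenCV 4.12 (cv2) and the standard library are available. Lean on these libraries where they do the work, as an engineer would, in place of code of your own. Each camera call takes 0.05 s, during which the arm holds its last target. There are 200 camera calls.

## Working session

There is one attempt and no reset: what is moved stays moved. The work goes in short steps, Python scripts to look and compute and a tool call to move; the robot and the scene stay as the last step left them, time stands still between calls to the robot, and variables do not carry over. Pictures are saved under pics/ and viewed, at most 10 in all, crops included, and the job is handed in when it is done.

Besides the shell and the picture viewer there is one more tool, called after "Emit:" as name(argument=value, ...), one argument or row to a line, values as JSON. arm_command: Moves the arm, as the interface text tells. Its arguments: {"type":"object","properties":{"commands":{"type":"array"},"fingers":{"type":"number"},"grip_force":{"type":"number"}},"required":["commands"]}

```bash
mkdir -p pics; python3 - <<'E'
from workcell import observe,camera
import cv2,numpy as np
s=observe();print({k:np.round(v,3) for k,v in s.items()})
for n in("scene","side","wrist"):
    c=camera(n);cv2.imwrite(f"pics/{n}0.png",c["frame"][:,:,::-1])
    print(n,c["mtx"].tolist(),[np.round(c[k],4).tolist() for k in("rvec","tvec","hand_eye") if k in c])
E
```

```text
{'clock': np.float64(0.0), 'q': array([ 1.131,  0.3  ,  1.522, -0.   ,  1.321, -0.067]), 'qvel': array([-0.   , -0.002,  0.002,  0.001, -0.   , -0.001]), 'effort': array([-0.0000e+00, -5.4349e+01, -3.6180e+01, -0.0000e+00,  4.0000e-03,
       -0.0000e+00]), 'tool_pos': array([0.2  , 0.512, 0.231]), 'tool_rot': array([-0.   ,  0.185,  0.983, -0.001]), 'contact_force': array([-0.222,  0.292,  0.381]), 'torque': array([-0.054, -0.02 ,  0.023]), 'grasp_force': np.float64(0.0), 'finger_gap': np.float64(0.996)}
scene [[592.318809534385, 0.0, 315.1529201752344], [0.0, 592.318809534385, 247.935485540984], [0.0, 0.0, 1.0]] [[1.9773, -0.7997, 0.4909], [-0.3565, 0.3265, 0.756]]
side [[526.1092523247997, 0.0, 310.9885337791239], [0.0, 526.1092523247997, 248.69622995565072], [0.0, 0.0, 1.0]] [[1.6337, 1.7271, -0.8431], [-0.0175, -0.2372, 1.4341]]
wrist [[371.64829954431775, 0.0, 319.88857331446263], [0.0, 371.64829954431775, 239.05013819521417], [0.0, 0.0, 1.0]] [[[0.0004, -0.9624, -0.2716, 0.0683], [1.0, 0.0007, -0.0009, 0.0002], [0.0011, -0.2716, 0.9624, -0.142], [0.0, 0.0, 0.0, 1.0]]]
```

View pics/scene0.png

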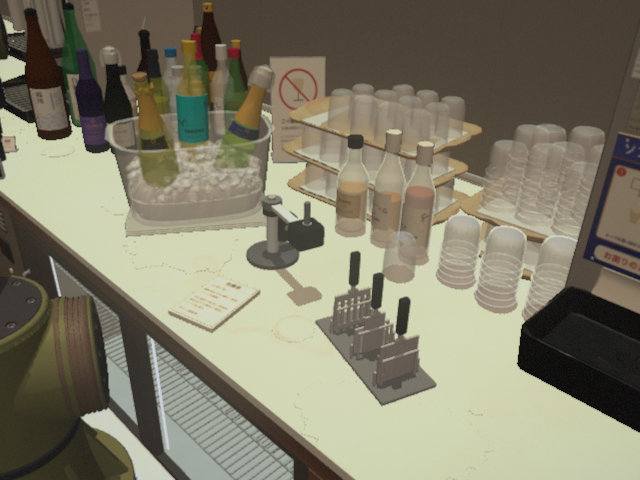

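View pics/side0.png

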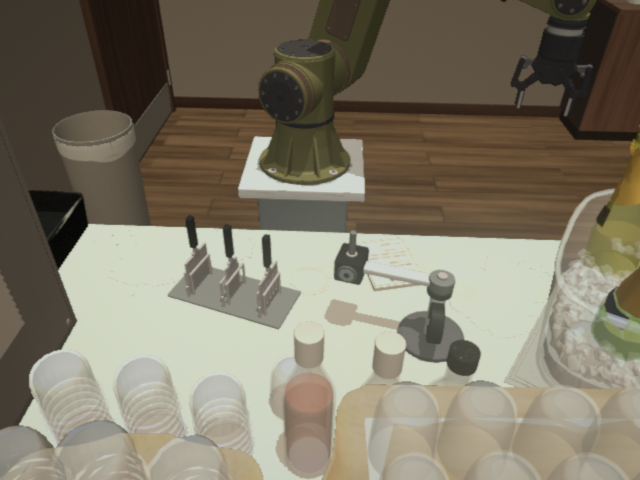

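Scene: stand foot at (272,255), peg about (307,205), tool handles at (355,265), (377,290), (404,315). Side: peg (352,240), hub (440,275), lens (348,270), handles (192,232), (228,241), (266,250). I'll zoom both.

```bash
python3 - <<'E'
import cv2,numpy as np
a=cv2.imread("pics/scene0.png")[190:400,235:440];b=cv2.imread("pics/side0.png")[205:365,165:475]
A=cv2.resize(a,None,fx=2.85,fy=2.85,interpolation=2);B=cv2.resize(b,None,fx=2.5,fy=2.5,interpolation=2)
cv2.imwrite("pics/a.png",A);cv2.imwrite("pics/b.png",B);print(A.shape,B.shape)
E
```

```text
(598, 584, 3) (400, 775, 3)
```

View pics/a.png

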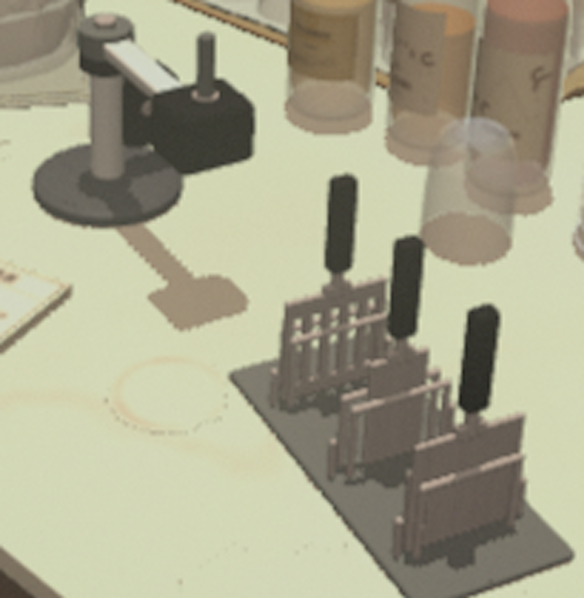

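View pics/b.png

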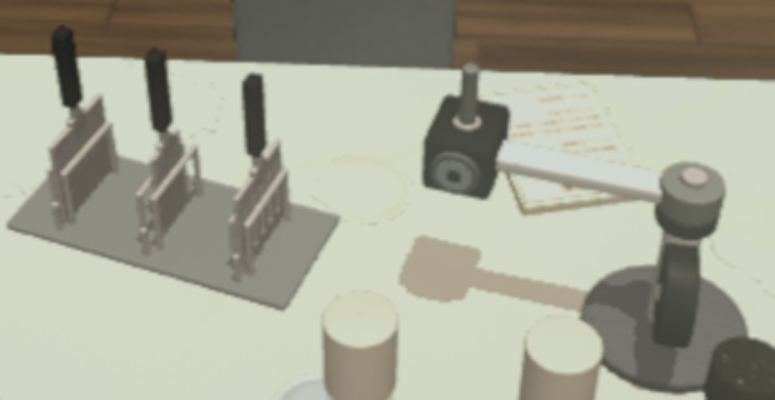

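Slotted lifter is the tool nearest the stand (scene crop handle (342,180)-(337,268); side crop (254,78)-(255,152)). Triangulating key points.

```bash
cat > h.py <<'E'
import cv2,numpy as np
K={"scene":np.array([[592.3188,0,315.1529],[0,592.3188,247.9355],[0,0,1]]),"side":np.array([[526.10925,0,310.9885],[0,526.10925,248.6962],[0,0,1]])}
X={"scene":([1.9773,-.7997,.4909],[-.3565,.3265,.756]),"side":([1.6337,1.7271,-.8431],[-.0175,-.2372,1.4341])}
def P(n): return K[n]@np.c_[cv2.Rodrigues(np.array(X[n][0]))[0],X[n][1]]
def tri(a,b):
    X4=cv2.triangulatePoints(P("scene"),P("side"),np.array(a,float).reshape(2,1),np.array(b,float).reshape(2,1)); p=(X4[:3]/X4[3])[:,0]
    e=[np.linalg.norm((q:=P(n)@np.r_[p,1])[:2]/q[2]-u) for n,u in(("scene",a),("side",b))]
    return np.round(p,4),np.round(e,1)
def plane(n,uv,z):
    M=P(n); H=np.c_[M[:,0],M[:,1],M[:,2]*z+M[:,3]]; p=np.linalg.solve(H,[*uv,1]); return np.round(p[:2]/p[2],4)
E
python3 - <<'E'
from h import *
A=lambda x,y:(x/2.85+235,y/2.85+190)
B=lambda x,y:(x/2.5+165,y/2.5+205)
for n,a,b in [("pegtop",(206,38),(471,68)),("pegbase",(205,95),(467,122)),("hubtop",(106,22),(692,175)),("lhtop",(343,180),(254,78)),("lhbot",(338,270),(255,153)),("mtop",(408,241),(156,53)),("mbot",(403,334),(161,130)),("ftop",(484,311),(63,32)),("fbot",(474,408),(71,105)),("foot",(108,184),(664,325))]:
    print(n,*tri(A(*a),B(*b)))
for p in [(232,376),(571,556)]: print("rk sc",plane("scene",A(*p),.006))
for p in [(339,218),(284,306),(10,222)]: print("rk side",plane("side",B(*p),.006))
for p in [(108,184)]: print("foot",plane("scene",A(*p),.005),plane("side",B(664,325),.005))
# blade top corners of lifter
for a,b in [((287,301),(276,146)),((385,281),(236,212))]: print("blade",*tri(A(*a),B(*b)))
# black-mask handle bottoms
E
```

```text
pegtop [0.5896 0.1156 0.1932] [0.4 0.6]
pegbase [0.5906 0.1159 0.1505] [0.1 0.1]
hubtop [0.628  0.2588 0.1426] [0.4 0.7]
lhtop [ 0.5633 -0.0295  0.1597] [0.5 0.6]
lhbot [ 0.564  -0.0307  0.095 ] [0.1 0.1]
mtop [ 0.5388 -0.1006  0.1604] [0.4 0.4]
mbot [ 0.5419 -0.1016  0.0949] [0.1 0.2]
ftop [ 0.5162 -0.1716  0.1597] [0.5 0.5]
fbot [ 0.5169 -0.1732  0.0953] [0.1 0.1]
foot [0.6286 0.2604 0.0045] [0.5 0.8]
rk sc [0.5253 0.02  ]
rk sc [ 0.5472 -0.229 ]
rk side [0.5314 0.0259]
rk side [ 0.626  -0.0068]
rk side [ 0.5506 -0.2245]
foot [0.6278 0.2582] [0.6278 0.2615]
blade [ 0.5343 -0.0181  0.0788] [0.8 1. ]
blade [ 0.6019 -0.0393  0.0734] [0.6 0.8]
```

```bash
cat >> h.py <<'E'
from scipy.spatial.transform import Rotation as R
def Rt(s): w,x,y,z=s["tool_rot"]; return R.from_quat([x,y,z,w]).as_matrix()
def d(s,p): return np.round(Rt(s).T@(np.array(p)-s["tool_pos"]),4)
def yaw(s): m=Rt(s); return np.degrees(np.arctan2(m[1,1],m[0,1])) # closing-line yaw
E
python3 - <<'E'
from h import *
from workcell import observe
s=observe();print(d(s,[.590,.1155,.231]),d(s,[.590,.1155,.162]),yaw(s))
for p in [(130,228),(265,222)]: print(plane("scene",p,0.0))
E
```

```text
[-0.5074 -0.2274  0.    ] [-0.5074 -0.2273  0.069 ] 68.63971669796426
[0.4666 0.5853]
[0.7217 0.3944]
```

Emit:
arm_command(
  commands=[
    [-0.04,-0.018,0,0],
    [-0.08,-0.036,0,0],
    [-0.13,-0.058,0,0],
    [-0.18,-0.081,0,0],
    [-0.23,-0.103,0,0],
    [-0.28,-0.125,0,0],
    [-0.33,-0.148,0,0],
    [-0.38,-0.17,0,0],
    [-0.43,-0.193,0,0],
    [-0.47,-0.211,0,0],
    [-0.495,-0.222,0,0],
    [-0.5074,-0.2274,0,0],
    [-0.5074,-0.2274,0,0],
    [-0.5074,-0.2274,0,0],
  ],
  fingers=1,
  grip_force=20,
)

```text
clock: 1.9
tool_pos: [0.5895, 0.1165, 0.2313]
tool_rot: [-0.0, 0.185, 0.983, 0.0]
contact_force: [0.5, 0.4, 0.9]
finger_gap: 1.001
grasp_force: 0.0
```

```bash
python3 - <<'E'
from h import *
from workcell import observe,camera
s=observe();c=camera("wrist");cv2.imwrite("pics/w1.png",c["frame"][:,:,::-1])
print(s["clock"],s["tool_pos"],yaw(s),d(s,[.590,.1155,.162]))
T=c["hand_eye"]
for z in(.195,):
    p=np.linalg.inv(T)@np.r_[d(s,[.590,.1155,z]),1]
    r=np.hypot(*p[:2]);th=np.arctan2(r,p[2]);print("expect peg top",319.9+371.6*th*p[0]/r,239+371.6*th*p[1]/r)
E
```

```text
1.9 [0.58948316 0.11647564 0.2313344 ] 68.69070204490458 [-0.0009 -0.0007  0.0693]
expect peg top 318.38786372254685 274.2385704541037
```

View pics/w1.png

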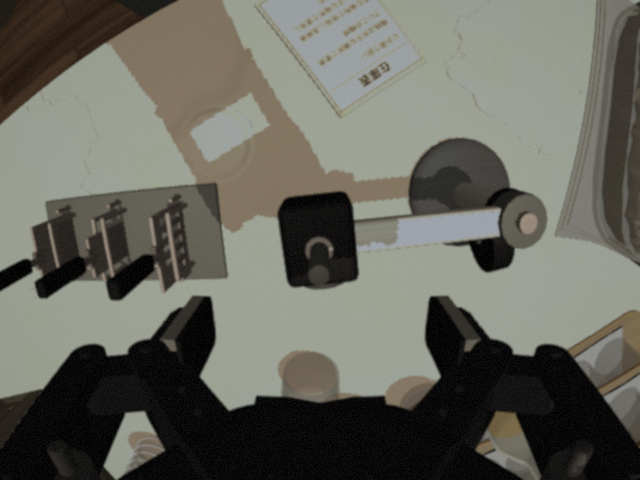

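The peg top shows at (318,274), just as predicted. Descend and pinch.

Emit:
arm_command(
  commands=[
    [-0.001,-0.0005,0.02,0],
    [-0.001,-0.0005,0.045,0],
    [-0.001,-0.0005,0.065,0],
    [-0.001,-0.0005,0.069,0],
    [-0.001,-0.0005,0.069,0],
  ],
)

```text
clock: 2.58
tool_pos: [0.5908, 0.1152, 0.1629]
tool_rot: [0.0, 0.185, 0.983, 0.0]
contact_force: [-0.6, -0.9, 0.1]
finger_gap: 0.998
grasp_force: 0.0
```

Emit:
arm_command(
  commands=[
    [0,0,0,0],
    [0,0,0,0],
    [0,0,0,0],
    [0,0,0,0],
    [0,0,0,0],
    [0,0,0,0],
    [0,0,0,0],
    [0,0,0,0],
  ],
  fingers=0,
  grip_force=20,
)

```text
clock: 3.58
tool_pos: [0.5909, 0.1151, 0.1625]
tool_rot: [0.0, 0.185, 0.983, 0.0]
contact_force: [1.9, 5.4, 1.3]
finger_gap: 0.131
grasp_force: 21.3
```

```bash
python3 - <<'E'
from h import *
from workcell import observe
s=observe();print(s["clock"],s["tool_pos"],s["finger_gap"],s["grasp_force"],s["contact_force"])
c=np.array([.628,.2592]);v=s["tool_pos"][:2]-c;print("r",np.hypot(*v));a0=np.arctan2(v[1],v[0]);v*=.15/np.hypot(*v)
for k in range(0,105,5):
    a=a0-np.radians(k);p=[*(c+.15*np.array([np.cos(a),np.sin(a)])),s["tool_pos"][2]];print(k,d(s,p))
E
```

```text
3.575 [0.59092042 0.11513503 0.16246963] 0.13135998694310666 21.27228409051895 [1.90040911 5.4404994  1.28788469]
r 0.14876024574680285
0 [-0.0001 -0.0012 -0.    ]
5 [ 0.0129 -0.0022 -0.    ]
10 [ 0.026  -0.0021 -0.    ]
15 [ 0.039  -0.0008 -0.    ]
20 [ 0.0519  0.0016 -0.    ]
25 [ 0.0645  0.0051 -0.    ]
30 [ 0.0767  0.0097 -0.    ]
35 [ 0.0885  0.0153 -0.    ]
40 [ 0.0998  0.022  -0.    ]
45 [ 0.1104  0.0296 -0.    ]
50 [ 0.1204  0.0381 -0.    ]
55 [ 0.1295  0.0475 -0.    ]
60 [ 0.1378  0.0576 -0.    ]
65 [ 0.1452  0.0684 -0.    ]
70 [0.1517 0.0798 0.    ]
75 [0.1571 0.0917 0.    ]
80 [0.1614 0.104  0.    ]
85 [0.1647 0.1167 0.    ]
90 [0.1668 0.1296 0.    ]
95 [0.1678 0.1427 0.    ]
100 [0.1677 0.1558 0.    ]
```

Emit:
arm_command(
  commands=[
    [0.013,-0.0015,0,0],
    [0.026,-0.0015,0,0],
    [0.039,-0.0005,0,0],
    [0.052,0.002,0,0],
    [0.0645,0.0055,0,0],
    [0.0767,0.01,0,0],
    [0.0885,0.0155,0,0],
    [0.0998,0.022,0,0],
    [0.1104,0.0296,0,0],
    [0.1204,0.0381,0,0],
    [0.1295,0.0475,0,0],
    [0.1378,0.0576,0,0],
    [0.1452,0.0684,0,0],
    [0.1452,0.0684,0,0],
    [0.1452,0.0684,0,0],
  ],
)

```text
clock: 5.45
tool_pos: [0.482, 0.2315, 0.1632]
tool_rot: [0.002, 0.185, 0.983, 0.001]
contact_force: [11.7, 2.9, 1.5]
finger_gap: 0.128
grasp_force: 21.2
```

```bash
python3 - <<'E'
from h import *
from workcell import observe,camera
s=observe();print(s["clock"],s["tool_pos"],s["finger_gap"],s["grasp_force"],Rt(s).T@s["contact_force"])
c=camera("scene");f=c["frame"][130:370,180:480,::-1];cv2.imwrite("pics/s2.png",cv2.resize(f,None,fx=2.4,fy=2.4))
E
```

```text
5.45 [0.48204683 0.23148925 0.1631513 ] 0.1282916156682699 21.196005642414093 [-9.87813858  6.94479126 -1.44870085]
```

View pics/s2.png

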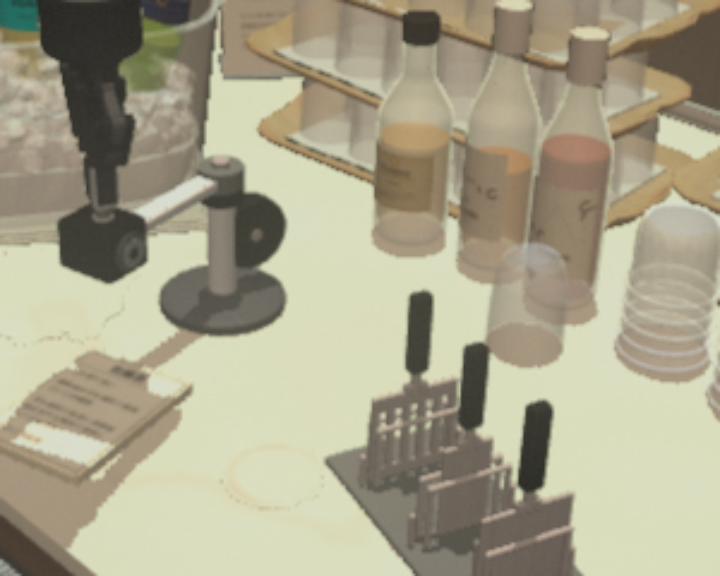

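Emit:
arm_command(
  commands=[
    [0.0025,0.006,0,0],
    [0.0055,0.0118,0,0],
    [0.008,0.018,0,0],
    [0.0105,0.0237,0,0],
    [0.0105,0.0237,0,0],
  ],
)

```text
clock: 6.12
tool_pos: [0.4794, 0.2574, 0.163]
tool_rot: [0.0, 0.185, 0.983, 0.0]
contact_force: [-3.6, -0.2, 7.5]
finger_gap: 0.128
grasp_force: 21.9
```

Emit:
arm_command(
  commands=[
    [0.0022,0.006,0,0],
    [0.0043,0.0123,0,0],
    [0.0043,0.0123,0,0],
    [0.0043,0.0123,0,0],
  ],
)

```text
clock: 6.62
tool_pos: [0.4799, 0.2703, 0.1629]
tool_rot: [0.0, 0.185, 0.983, 0.0]
contact_force: [-2.3, 0.7, 7.4]
finger_gap: 0.129
grasp_force: 21.8
```

Emit:
arm_command(
  commands=[
    [0.0016,0.006,0,0],
    [0.0033,0.0125,0,0],
    [0.0033,0.0125,0,0],
    [0.0033,0.0125,0,0],
  ],
)

```text
clock: 7.12
tool_pos: [0.4811, 0.2815, 0.1628]
tool_rot: [-0.0, 0.186, 0.983, -0.002]
contact_force: [-7.1, -12.8, 10.3]
finger_gap: 0.132
grasp_force: 22.8
```

Emit:
arm_command(
  commands=[
    [0,0.001,0,0],
    [0,0.001,0,0],
    [0,0.001,0,0],
  ],
)

```text
clock: 7.5
tool_pos: [0.4811, 0.2815, 0.1628]
tool_rot: [-0.001, 0.186, 0.983, -0.003]
contact_force: [-11.7, -21.1, 15.4]
finger_gap: 0.129
grasp_force: 23.6
```

Emit:
arm_command(
  commands=[
    [0,0,0,0],
    [0,0,0,0],
    [0,0,0,0],
    [0,0,0,0],
    [0,0,-0.03,0],
    [0,0,-0.08,0],
    [0,0,-0.1,0],
    [0,0,-0.1,0],
    [0,0,-0.1,0],
  ],
  fingers=0.7,
)

```text
clock: 8.62
tool_pos: [0.4813, 0.2839, 0.2609]
tool_rot: [-0.001, 0.185, 0.983, -0.001]
contact_force: [-0.2, -0.3, -0.9]
finger_gap: 0.7
grasp_force: 0.0
```

```bash
python3 - <<'E'
from h import *
from workcell import observe,camera
s=observe();print(s["clock"],s["tool_pos"],yaw(s),s["q"])
for n in("scene","side"):
    cv2.imwrite(f"pics/{n}3.png",camera(n)["frame"][:,:,::-1])
a=cv2.resize(cv2.imread("pics/scene3.png")[170:270,190:320],None,fx=3,fy=3,interpolation=2)
b=cv2.resize(cv2.imread("pics/side3.png")[180:330,340:490],None,fx=2.5,fy=2.5,interpolation=2)
o=np.zeros((380,790,3),np.uint8);o[:300,:390]=a;o[:375,400:775]=b;cv2.imwrite("pics/c3.png",o)
# predicted handle in current views after swing
print(d(s,[.5635,-.030,.25]))
E
```

```text
8.625 [0.48132457 0.28393538 0.26086101] 68.64401401524883 [ 4.67424837e-01  2.99791670e-01  1.45207730e+00 -5.83537223e-06
  1.39161043e+00 -7.30637290e-01]
[-0.1909 -0.2624  0.011 ]
```

View pics/c3.png

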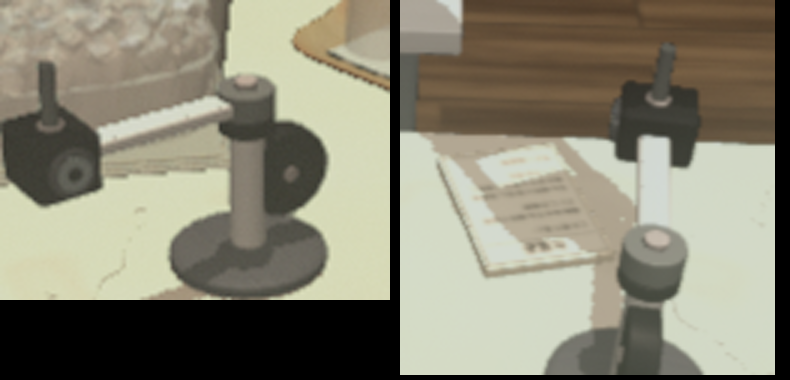

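```bash
python3 - <<'E'
from h import *
A=lambda x,y:(x/3+190,y/3+170)
B=lambda x,y:((x-400)/2.5+340,y/2.5+180)
pt=tri(A(47,66),B(669,47));pb=tri(A(50,124),B(660,99));hb=tri(A(246,82),B(657,239));print(pt,pb,hb)
g=np.array([.4811,.2815]);h=np.array([.6280,.2590])
for q in (pb[0][:2],g):
    v=h-q;v/=np.hypot(*v);x=np.array([v[1],-v[0]]);L=q+.03*x
    print("dir",np.degrees(np.arctan2(*-v[::-1])),"lensx yaw",np.degrees(np.arctan2(x[1],x[0])),"lens",L,"blade target",L+.1*x)
print("lens px on plane .128",plane("scene",A(75,174),.128))
E
```

```text
(array([0.4809, 0.2817, 0.1934]), array([0.7, 1. ])) (array([0.4814, 0.2829, 0.1508]), array([0.1, 0.2])) (array([0.629 , 0.2604, 0.1425]), array([0.4, 0.6]))
dir 170.74060610166052 lensx yaw -99.2593938983395 lens [0.47657287 0.2532909 ] blade target [0.46048243 0.1545939 ]
dir 171.29194307452227 lensx yaw -98.70805692547776 lens [0.47655801 0.25184582] blade target [0.46141802 0.15299856]
lens px on plane .128 [0.4765 0.2516]
```

Emit:
arm_command(
  commands=[
    [-0.02,-0.027,0,0],
    [-0.045,-0.062,0,-0.01],
    [-0.075,-0.103,0,-0.02],
    [-0.105,-0.144,0,-0.03],
    [-0.135,-0.186,0,-0.04],
    [-0.16,-0.22,0,-0.05],
    [-0.18,-0.247,0,-0.05],
    [-0.1909,-0.2624,0,-0.05],
    [-0.1909,-0.2624,0.01,-0.05],
    [-0.1909,-0.2624,0.01,-0.05],
  ],
  fingers=0.5,
)

```text
clock: 9.98
tool_pos: [0.5633, -0.0288, 0.251]
tool_rot: [-0.001, 0.16, 0.987, 0.0]
contact_force: [-0.1, 0.4, 0.3]
finger_gap: 0.504
grasp_force: 0.0
```

```bash
python3 - <<'E'
from h import *
from workcell import observe,camera
s=observe();c=camera("wrist");cv2.imwrite("pics/w4.png",c["frame"][:,:,::-1])
print(s["clock"],s["tool_pos"],yaw(s),d(s,[.5637,-.0301,.119]))
T=np.linalg.inv(c["hand_eye"])
for q in([.5637,-.0301,.161],[.5637,-.0301,.096],[.539,-.101,.161]):
    p=T@np.r_[d(s,q),1];r=np.hypot(*p[:2]);th=np.arctan2(r,p[2]);print("expect",319.9+371.6*th*p[0]/r,239+371.6*th*p[1]/r)
E
```

```text
9.975 [ 0.56333761 -0.02880526  0.25095097] 71.54959813289483 [-0.001  -0.0011  0.1319]
expect 318.2178365781904 244.75238805980797
expect 318.65175290432916 222.1705433708196
expect 206.53578689205682 243.02783700328823
```

View pics/w4.png

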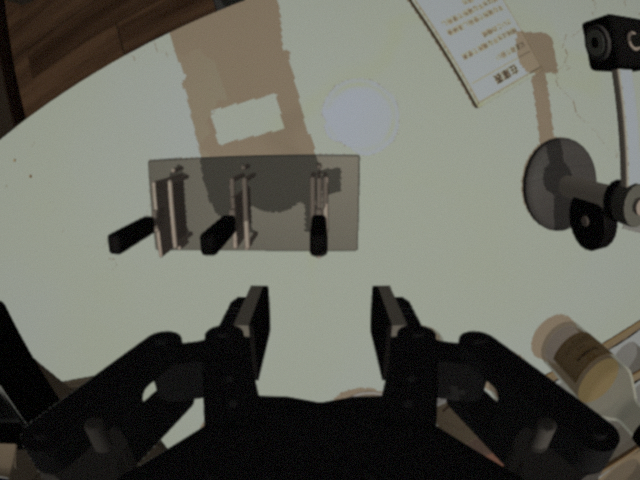

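The handle is at (319,235) and the rack sits square in the image, so the alignment is good. Descend and grip.

Emit:
arm_command(
  commands=[
    [-0.001,-0.001,0.03,0],
    [-0.001,-0.001,0.07,0],
    [-0.001,-0.001,0.1,0],
    [-0.001,-0.001,0.122,0],
    [-0.001,-0.001,0.132,0],
    [-0.001,-0.001,0.132,0],
    [-0.001,-0.001,0.132,0],
  ],
)

```text
clock: 10.9
tool_pos: [0.565, -0.0309, 0.1214]
tool_rot: [0.001, 0.161, 0.987, 0.0]
contact_force: [0.3, -0.0, 0.8]
finger_gap: 0.5
grasp_force: 0.0
```

Emit:
arm_command(
  commands=[
    [0,0,0,0],
    [0,0,0,0],
    [0,0,0,0],
    [0,0,0,0],
    [0,0,0,0],
    [0,0,0,0],
  ],
  fingers=0,
  grip_force=50,
)

```text
clock: 11.65
tool_pos: [0.5648, -0.0311, 0.1209]
tool_rot: [0.001, 0.161, 0.987, 0.0]
contact_force: [-0.1, 0.6, 6.4]
finger_gap: 0.137
grasp_force: 49.1
```

Emit:
arm_command(
  commands=[
    [0,0,-0.01,0],
    [0,0,-0.02,0],
    [0,0,-0.035,0],
    [0,0,-0.055,0],
    [0,0,-0.075,0],
    [0,0,-0.1,0],
    [0,0,-0.13,0],
    [0,0,-0.13,0],
    [0,0,-0.13,0],
    [0,0,-0.13,0],
  ],
)

```text
clock: 12.9
tool_pos: [0.5642, -0.0311, 0.2493]
tool_rot: [-0.001, 0.161, 0.987, -0.0]
contact_force: [-0.0, 0.5, -0.6]
finger_gap: 0.132
grasp_force: 48.8
```

```bash
python3 - <<'E'
from h import *
from workcell import observe,camera
s=observe();print(s["clock"],s["tool_pos"],yaw(s),s["q"],s["finger_gap"],s["grasp_force"])
for n in("scene","side"):
    cv2.imwrite(f"pics/{n}5.png",camera(n)["frame"][:,:,::-1])
a=cv2.resize(cv2.imread("pics/scene5.png")[150:400,250:450],None,fx=2,fy=2,interpolation=2)
b=cv2.resize(cv2.imread("pics/side5.png")[110:310,170:350],None,fx=2.2,fy=2.2,interpolation=2)
o=np.zeros((500,800,3),np.uint8);o[:500,:400]=a;o[:440,402:798]=b;cv2.imwrite("pics/c5.png",o)
E
```

```text
12.9 [ 0.56416473 -0.03106058  0.24934519] 71.50462640038947 [-1.19810003e-01  3.21284805e-01  1.45081224e+00 -2.88821081e-05
  1.37116854e+00 -1.36779512e+00] 0.1315402806546316 48.75105679035187
```

View pics/c5.png

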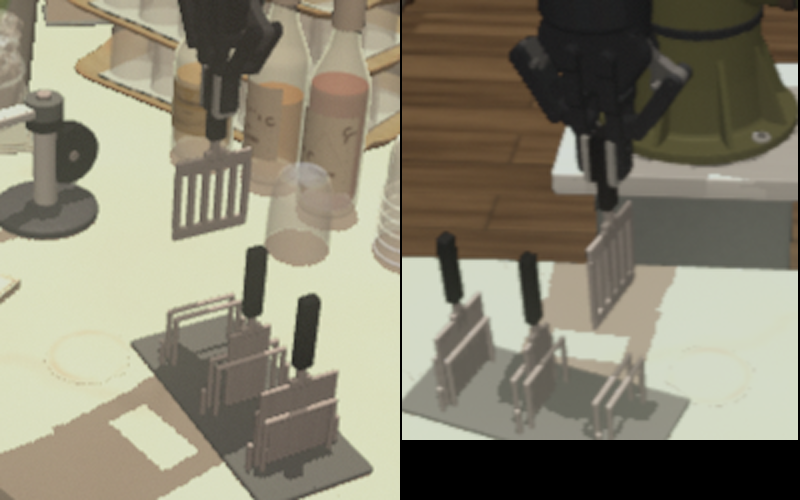

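```bash
python3 - <<'E'
from h import *
from workcell import observe
s=observe()
A=lambda x,y:(x/2+250,y/2+150)
B=lambda x,y:((x-402)/2.2+170,y/2.2+110)
c=[((175,165),(633,205)),((250,150),(590,247)),((250,224),(593,324)),((175,238),(633,270))]
q=[]
for a,b in c: t=tri(A(*a),B(*b));print(*t);q.append(t[0])
q=np.array(q);m=q.mean(0);w=(q[1]+q[2]-q[0]-q[3])/2;u=(q[0]+q[1]-q[2]-q[3])/2
print("mid",m,"w",np.linalg.norm(w),np.degrees(np.arctan2(w[1],w[0]))+90,"up",u/np.linalg.norm(u),np.linalg.norm(u),"mid rel tcp",m-s["tool_pos"])
E
```

```text
[ 0.5308 -0.0164  0.206 ] [0.2 0.3]
[ 0.5934 -0.0422  0.2083] [0.9 1.2]
[ 0.5954 -0.0456  0.1371] [1.7 2.3]
[ 0.5274 -0.0212  0.1402] [1.3 1.6]
mid [ 0.56175 -0.03135  0.1729 ] w 0.06995898798581926 68.97424919188288 up [0.01020019 0.05974398 0.99816162] 0.06862616119236163 mid rel tcp [-0.00254017 -0.00027699 -0.07666403]
```

```bash
python3 - <<'E'
from h import *
from workcell import observe
s=observe();print(d(s,[.462,.153,.2054]))
E
```

```text
[0.1553 0.1421 0.0443]
```

Emit:
arm_command(
  commands=[
    [0.006,0.006,0,0],
    [0.018,0.016,0,-0.02],
    [0.034,0.031,0,-0.04],
    [0.052,0.048,0,-0.06],
    [0.07,0.064,0,-0.08],
    [0.088,0.081,0.005,-0.1],
    [0.106,0.097,0.012,-0.12],
    [0.122,0.112,0.02,-0.14],
    [0.136,0.124,0.028,-0.155],
    [0.147,0.135,0.036,-0.165],
    [0.153,0.14,0.041,-0.17],
    [0.1553,0.1421,0.0443,-0.172],
    [0.1553,0.1421,0.0443,-0.172],
    [0.1553,0.1421,0.0443,-0.172],
    [0.1553,0.1421,0.0443,-0.172],
    [0.1553,0.1421,0.0443,-0.172],
  ],
)

```text
clock: 15.0
tool_pos: [0.4624, 0.1528, 0.2061]
tool_rot: [0.0, 0.075, 0.997, 0.0]
contact_force: [0.2, -0.4, -1.6]
finger_gap: 0.133
grasp_force: 48.7
```

```bash
python3 - <<'E'
from h import *
from workcell import observe,camera
s=observe();print(s["clock"],s["tool_pos"],yaw(s),s["finger_gap"],s["grasp_force"],s["contact_force"])
for n in("scene","side"):
    cv2.imwrite(f"pics/{n}6.png",camera(n)["frame"][:,:,::-1])
a=cv2.resize(cv2.imread("pics/scene6.png")[140:340,190:390],None,fx=2,fy=2,interpolation=2)
b=cv2.resize(cv2.imread("pics/side6.png")[130:330,300:480],None,fx=2.2,fy=2.2,interpolation=2)
o=np.zeros((500,800,3),np.uint8);o[:400,:400]=a;o[:440,402:798]=b;cv2.imwrite("pics/c6.png",o)
E
```

```text
15.0 [0.46241174 0.15278153 0.20607157] 81.34484808983856 0.1333645028511836 48.69037091732025 [ 0.23932748 -0.44126436 -1.55420297]
```

View pics/c6.png

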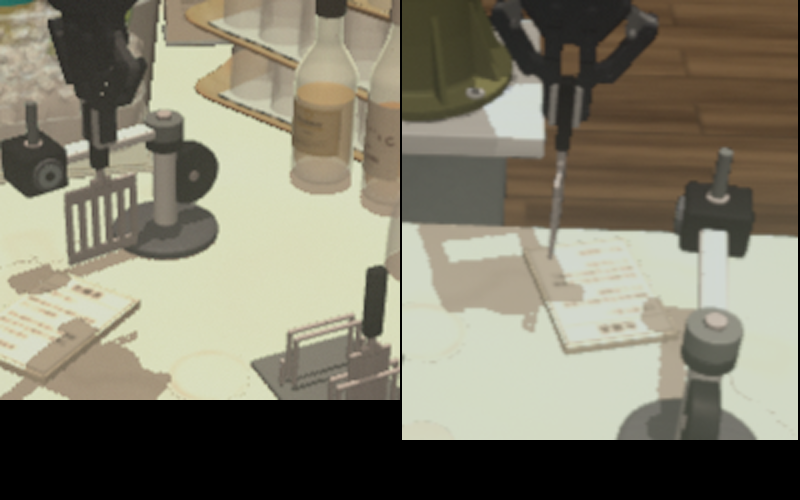

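```bash
python3 - <<'E'
from h import *
A=lambda x,y:(x/2+190,y/2+140)
B=lambda x,y:((x-402)/2.2+300,y/2.2+130)
t=tri(A(102,181),B(562,154));b=tri(A(102,254),B(553,252));print(t,b);m=(t[0]+b[0])/2
L=np.array([.4765,.252,.128]);a=np.radians(-98.8);x=np.array([np.cos(a),np.sin(a),0]);y=np.array([-x[1],x[0],0])
v=m-L;print("mid",m,"lens frame",v@x,v@y,v[2])
u=t[0]-b[0];print("tilt",u/np.linalg.norm(u),np.linalg.norm(u))
P1=P("side")
for n in("scene","side"):  # vertical expected image direction at blade
    q=[(lambda h:h[:2]/h[2])(P(n)@np.r_[m+[0,0,k],1]) for k in(-.0375,.0375)];print(n,q)
print("lens",plane("scene",A(47,176),.128))
E
```

```text
(array([0.4596, 0.1514, 0.1709]), array([1.7, 2.1])) (array([0.4672, 0.1573, 0.0831]), array([2.6, 3.2]))
mid [0.4634  0.15435 0.127  ] lens frame 0.09850461590357679 0.0019932751161865266 -0.0010000000000000009
tilt [-0.08604528 -0.06679831  0.99404939] 0.0883255908556518
scene [array([242.24515952, 267.08395782]), array([240.58671376, 231.26430809])]
side [array([369.67685249, 238.53415454]), array([372.66633329, 205.57579135])]
lens [0.4744 0.2535]
```

Blade middle sits at about 98 mm, +2 mm, −1 mm in the lens frame. It is upright and still, so I'm handing in.

```bash
python3 -c "
from workcell import job
print(job.hand_in())"
```

```text
the job is handed in; nothing more can be done
None
```

The job is handed in: the camera arm was swung until it stopped hard at its end stop, and the slotted lifter is held upright about 98 mm in front of the lens, within about 2 mm of its axis by my measurement; the hand-in returned no verdict.

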